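# Rack the inspected board carrier

## Robot

A 6-joint arm with a two-finger parallel gripper is mounted at the origin on the work surface. World frame = base frame: x ahead of the robot, y to its left, z up, the work surface at z = 0. Lengths are in m, angles in degrees, forces in N, time in s.
With the tool pointing down it reaches from about 0.35 to 0.875 m from the base axis. Payload 4.2 kg.
Tool frame: the origin (TCP) lies on the centre line of the jaws, within the pads' length; the fingertips stand 25 mm ahead of it and the grasp point (between the pads) lies 6 mm ahead of it; z points along the fingers, y is the line along which they close (so a half turn about z gives the same grasp; the last joint's range is limited). The gripper opens to 87 mm and grips with 3 to 60 N. Pads are 19 mm wide; open, the fingers measure 117 mm over their backs; the gripper's body (75 mm by 190 mm) begins 51 mm behind the grasp point.
Start: joints at [-60.756, 22.042, 0.453, 0, -68.411, -14.817], TCP at [0.156, -0.605, 0.248] pointing down, gripper open.
Joint ranges: [-179.83, 179.83], [-69.29, 118.12], [-61.27, 80.66], [-181.25, 117.63], [-171.15, -9.14], [-177.46, 177.46]. Speed limits (degrees/s): [159.86, 159.86, 180, 180, 180, 180].

## Interface

Orientations are given as a 3x3 rotation matrix whose columns are the frame's x, y, z axes.
In Python, from station import r gives the robot as it stands.
- The arm moves only by the tool move_arm, never from a script. Its argument "series" is a list of rows, each an object with "grip": the opening, from 0 (shut) to 1 (fully open); "xyz": the shift along the tool's x, y, z in mm, a list of three; "angular": the turn, a rotation vector about the tool's x, y, z in rad, a list of three. A call has 1 to 10 rows; each row is the pose to reach, as a shift and turn from the pose commanded when the call began, along the tool's axes at that moment; what a row does not reach only later rows make up. A row lasts 1/10 s, in which the tool goes at most 50 mm and 8.59 degrees, less where a joint would pass 70% of its speed; a pose out of reach is approached as far as the arm can. A call with a gripper value outside its range is refused whole. The fingers move at their own pace and stop on an object; the grip force is fixed at half the most. Time passes only in rows, so rows that repeat a pose let the fingers close. It gives the time, the measured TCP pose, the force, the opening and the grip force at its end, in the units of the state.
- r.sense(): the state, without advancing time (a new reading comes with each control period).
- r.capture(name): name is "scene" or "top"; returns a dict with "img" (400x640x3 uint8, red, green, blue), "camera_matrix" (3x3 intrinsics, pixels), "rvec" (rotation vector, rad) and "tvec" (3), from world to camera coordinates, as OpenCV has them. Camera axes: x right, y down, z forward; pixel columns grow to the right and rows downward; lengths in m; the calibration is good to about 2 mm. A picture is of the moment at which its call begins. There is no depth.
- r.finish_job(): hands the job in; it is judged then, once.
The state is a dict: "time_s": time; "joints": joint angles; "joint_velocities": joint speeds; "effort": joint torques, N m; "tcp_pos": TCP position; "ee_rot": TCP orientation; "wrist_force": force on the tool from outside, world axes, zero at the start; "moment": the same for the moment, N m; "gripper_width": opening from 0.0 (shut) to 1.0 (fully open); "gripper_force": force on a finger pad.
Only numpy, scipy, OpenCV 4.12 (cv2) and the standard library are available. Lean on these libraries where they do the work, as an engineer would, in place of code of your own. Each camera call takes 0.05 s, during which the arm holds its last target. There are 200 camera calls.

## Task

A board carrier is leaning on the inspection easel. Pick it up and lower it, without dropping it, into the one empty slot of the three-slot rack, so that it stands upright and right way up, fully down on the slot's floor, with neither end sticking out of the rack (either face may point either way). Leave the two carriers already in the rack and the other things on the bench where they are.

Things in the scene. Friction and masses are not known exactly. Their poses are not given: they have to be found in the camera images.
- carrier: The carrier to move: a black 10 mm thick plate (x), 100 mm wide (y), 110 mm high (z, up), with a green circuit board let into the lower part of both faces; the top 35 mm is a bare rim to grip. Origin: middle of its bottom edge face; 220 g nominal. At the start it leans on the easel, its top tipped back 0.35 rad towards the easel's -x side.
- easel: Fixed metal easel, base plate 120 x 120 x 8 mm; origin under the base at z = 0, below the leaning carrier's bottom edge. The carrier's bottom edge stands on a ledge 30 mm above the bench behind a 7 mm lip on the +x side; two back-rest bars on its -x side support its lower 55 mm, the upper 55 mm are free on both faces.
- rack: Fixed rack, base 210 (x) x 130 (y) x 10 mm; origin under the centre of the base. Three parallel slots running along y, at x = -70, 0 and +70 mm, each 14 mm wide between walls that rise 30 mm above the slot floor, with a flared mouth 27 mm wide at 50 mm above the bench; open at both ends (y).
- rack_slot0 (a point): Middle of the floor of the rack's slot 0 (at rack x = -70 mm), 10 mm above the bench; x across the slot, y along it, z up.
- rack_slot1 (a point): Middle of the floor of the rack's slot 1 (at rack x = 0 mm), 10 mm above the bench; x across the slot, y along it, z up.
- rack_slot2 (a point): Middle of the floor of the rack's slot 2 (at rack x = 70 mm), 10 mm above the bench; x across the slot, y along it, z up.
- carrier_a: Identical carrier already standing in one of the slots: a black 10 mm thick plate (x), 100 mm wide (y), 110 mm high (z, up), with a green circuit board let into the lower part of both faces; the top 35 mm is a bare rim to grip. Origin: middle of its bottom edge face; 220 g nominal.
- carrier_b: Another identical carrier, in another slot: same size and origin.
- support_post: Bystander: round aluminium and black support post, 52 mm diameter, 83 mm high, origin under its centre.
- flux_tin: Bystander: metal tin, 60 mm diameter, 70 mm high, origin under its centre.
- screwdriver: Bystander: black-handled screwdriver lying on the bench.
Things that resemble listed ones, but are neither listed nor needed, are in the scene too. What is shaped like the carrier but blue or pink is not meant.

How it is judged:
By the outcome, as a careful person would: the job done as asked, in the order asked, and still so for the second after the job is handed in, with the robot touching nothing.
It also fails if it takes over 48 s, if anything falls off the work surface, if the arm or the gripper's body presses on something with over 40 N, if the wrist force passes 120 N, or if a joint passes its speed limit or range.

## Working session

There is one attempt and no reset: what is moved stays moved. The work goes in short steps, Python scripts to look and compute and a tool call to move; the robot and the scene stay as the last step left them, time stands still between calls to the robot, and variables do not carry over. Pictures are saved under pics/ and viewed, at most 10 in all, crops included, and the job is handed in when it is done.

Besides the shell and the picture viewer there is one more tool, called after "Call:" by a JSON object that holds its "fn" and its "kwargs". move_arm: Moves the arm, as the interface text tells. Its arguments: {"type":"object","properties":{"series":{"type":"array"}},"required":["series"]}

```bash
mkdir -p pics; ls; python3 - <<'E'
from station import r
import cv2,numpy as np,pickle
for n in("scene","top"):
    d=r.capture(n); pickle.dump(d,open(n+"0.pkl","wb"))
    cv2.imwrite(f"pics/{n}0.png",d["img"][:,:,::-1])
    R=cv2.Rodrigues(np.array(d["rvec"]))[0]; print(n,(-R.T@np.ravel(d["tvec"])).round(3),R.round(2).tolist(),np.round(d["camera_matrix"],1).tolist())
s=r.sense(); print(s["tcp_pos"],np.round(s["ee_rot"],3).tolist(),s["time_s"])
E
```

```text
pics
scene [1.411 0.478 0.766] [[-0.38, 0.93, -0.01], [0.55, 0.22, -0.81], [-0.75, -0.31, -0.59]] [[438.0, 0.0, 318.2], [0.0, 438.0, 198.9], [0.0, 0.0, 1.0]]
top [0.331 0.123 1.406] [[-0.0, -1.0, 0.0], [-0.99, 0.0, -0.15], [0.15, -0.0, -0.99]] [[429.2, 0.0, 320.6], [0.0, 429.2, 197.7], [0.0, 0.0, 1.0]]
[ 0.15561171 -0.6048307   0.24658262] [[-0.969, -0.249, -0.001], [-0.249, 0.969, 0.002], [0.0, 0.002, -1.0]] 0.1
```

View pics/scene0.png

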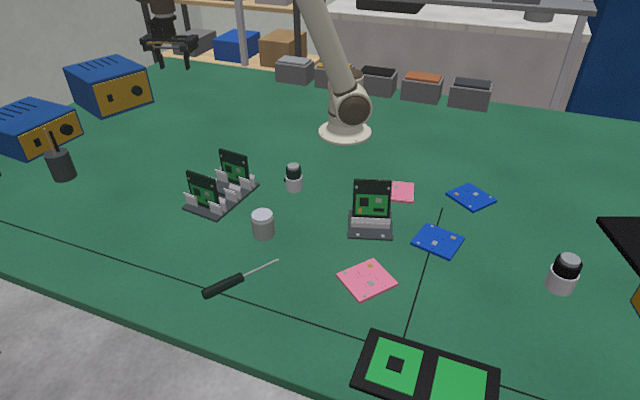

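View pics/top0.png

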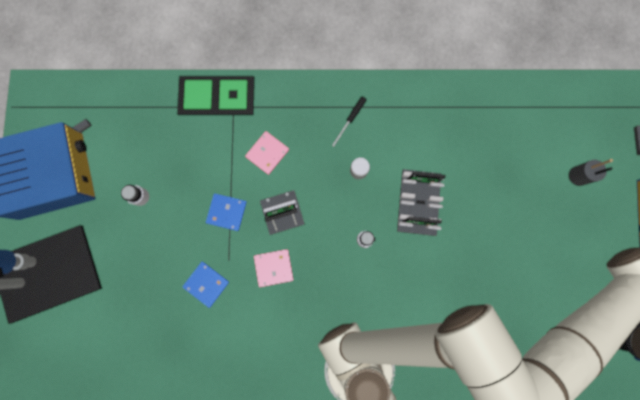

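The scene view shows the carrier on the easel at about (372,200) and the rack at about (222,185), with two carriers in it. In the top view the easel is at (282,211) and the rack at (420,203), with its middle slot apparently empty. I'll enlarge both to measure them.

```bash
python3 - <<'E'
import cv2,numpy as np,pickle
t=pickle.load(open("top0.pkl","rb"))["img"][:,:,::-1]; s=pickle.load(open("scene0.pkl","rb"))["img"][:,:,::-1]
f=lambda im,x,y,w,h,k:cv2.resize(im[y:y+h,x:x+w],None,fx=k,fy=k,interpolation=cv2.INTER_CUBIC)
cv2.imwrite("pics/c1.png",np.hstack([f(t,250,180,66,66,6),f(t,387,162,66,90,6)[:396]]) )
cv2.imwrite("pics/c2.png",np.hstack([f(s,335,170,75,75,5),f(s,175,145,90,75,5)]))
E
```

```text
(no output)
```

View pics/c1.png

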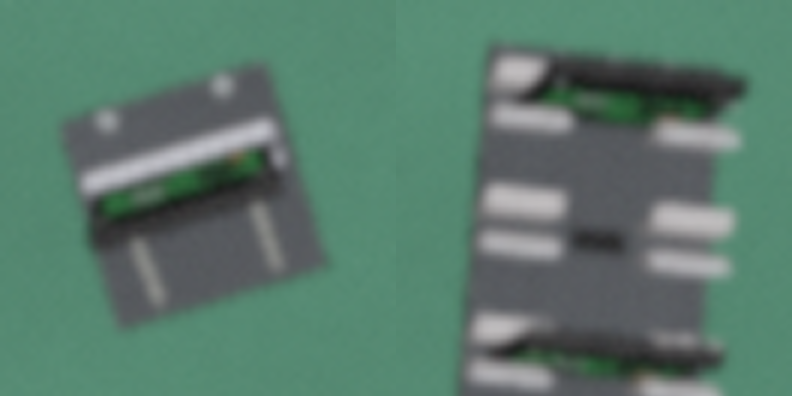

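View pics/c2.png

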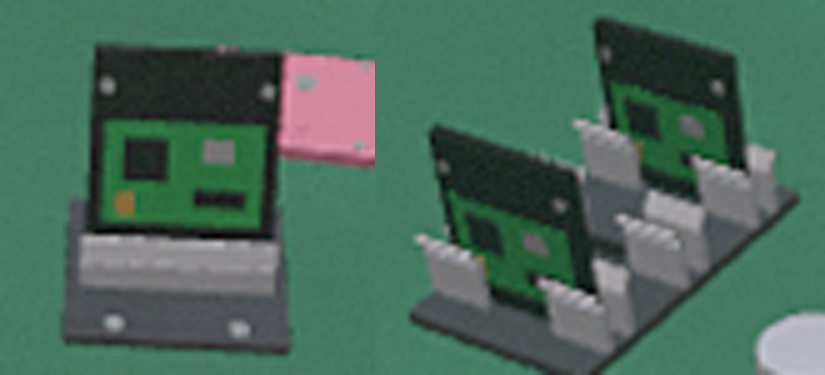

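The carrier stands right way up: its bare rim is on top and the lip side faces the scene camera. The rack's middle slot (slot 1) is empty. Next I'll measure the base outlines and the carrier's top corners.

```bash
cat > h.py <<'E'
import cv2,numpy as np,pickle
def ray(d,uv,z):
    R=cv2.Rodrigues(np.array(d["rvec"],float))[0]; c=-R.T@np.ravel(d["tvec"])
    uv=np.atleast_2d(np.asarray(uv,float)); K=np.array(d["camera_matrix"])
    v=(R.T@np.linalg.inv(K)@np.c_[uv,np.ones(len(uv))].T).T
    return c+v*((z-c[2])/v[:,2])[:,None]
def proj(d,P): return cv2.projectPoints(np.atleast_2d(np.asarray(P,float)),np.array(d["rvec"],float),np.array(d["tvec"],float),np.array(d["camera_matrix"]),None)[0][:,0]
def blob(d,seed,k=4):
    im=cv2.resize(d["img"],None,fx=k,fy=k,interpolation=cv2.INTER_CUBIC)
    h=cv2.cvtColor(im,cv2.COLOR_RGB2HSV)
    bench=((h[...,0]>60)&(h[...,0]<95)&(h[...,1]>70)&(h[...,2]>95)) 
    m=cv2.morphologyEx((~bench).astype(np.uint8),cv2.MORPH_OPEN,np.ones((5,5)))
    n,l=cv2.connectedComponents(m); m=(l==l[int(seed[1]*k),int(seed[0]*k)]).astype(np.uint8)
    c=max(cv2.findContours(m,0,cv2.CHAIN_APPROX_NONE)[0],key=cv2.contourArea)[:,0]
    return (c+.5)/k-.5
E
python3 - <<'E'
from h import *
t=pickle.load(open("top0.pkl","rb")); s=pickle.load(open("scene0.pkl","rb"))
for n,seed,z in(("easel",(285,225),.008),("rack",(420,190),.01)):
    W=ray(t,blob(t,seed),z)[:,:2].astype(np.float32)
    print(n,cv2.minAreaRect(W), W.min(0),W.max(0))
# manual corners from crops
f=lambda p,o,k:(np.array(p)+.5)/k-.5+np.array(o)
e=ray(t,f([(62,120),(265,65),(328,268),(122,326)],(250,180),6),.008)[:,:2]
print("easel corners",e.round(4).tolist(),e.mean(0)); print(np.linalg.norm(e-np.roll(e,1,0),axis=1))
a=e[1]-e[2]+e[0]-e[3]; print("easel +x yaw",np.degrees(np.arctan2(a[1],a[0])))
print("carrier top scene",ray(s,f([(97,47),(283,53)],(335,170),5),.133).round(4).tolist())
print("carrier top topview back edge",ray(t,f([(92,243),(285,195)],(250,180),6),.133).round(4).tolist())
# rack: slot1 wall tops z=.05
w=f([(484,186),(484,257),(735,212),(730,274)],(387-66,162),6)
w=f([(567-396+0,190)],(387,162),6) if 0 else w
print("rack slot1 outer wall corners",ray(t,w,.05).round(4).tolist())
b=f([(488,42)],(387-66,162),6); print("rack corner +x+y",ray(t,b,.01))
print("tin/post",ray(t,[(360,167),(366,238)],.075).round(3).tolist())
E
```

```text
easel ((0.49681413173675537, 0.24774722754955292), (0.12262680381536484, 0.12186745554208755), 17.047290802001953) [0.42285714 0.17500778] [0.56954885 0.32010952]
rack ((0.5284523367881775, -0.21034717559814453), (0.14659954607486725, 0.21139560639858246), 83.2112045288086) [ 0.41892958 -0.29217228] [ 0.64059126 -0.12853882]
easel corners [[0.5372, 0.3192], [0.5677, 0.2081], [0.4557, 0.173], [0.4243, 0.2845]] [0.49626037 0.24619481]
[0.1181088  0.11519344 0.11738702 0.11583072]
easel +x yaw 17.27618118560928
carrier top scene [[0.4876, 0.1957, 0.133], [0.4575, 0.2878, 0.133]]
carrier top topview back edge [[0.4572, 0.2856, 0.133], [0.481, 0.1901, 0.133]]
rack slot1 outer wall corners [[0.5533, -0.1387, 0.05], [0.5151, -0.1376, 0.05], [0.5392, -0.2722, 0.05], [0.5059, -0.268, 0.05]]
rack corner +x+y [[ 0.64073765 -0.15103052  0.01      ]]
tin/post [[0.632, -0.005, 0.075], [0.407, -0.021, 0.075]]
```

```bash
cat >> h.py <<'E'
def tri(d1,p1,d2,p2):
    M=lambda d:np.array(d["camera_matrix"])@np.c_[cv2.Rodrigues(np.array(d["rvec"],float))[0],np.ravel(d["tvec"])]
    X=cv2.triangulatePoints(M(d1),M(d2),np.array(p1,float).T,np.array(p2,float).T); return (X[:3]/X[3]).T
E
python3 - <<'E'
from h import *
t=pickle.load(open("top0.pkl","rb")); s=pickle.load(open("scene0.pkl","rb"))
f=lambda p,o,k:(np.array(p)+.5)/k-.5+np.array(o)
X=tri(s,f([(97,46),(283,52)],(335,170),5),t,f([(288,198),(92,245)],(250,180),6)); print("top corners tri",X.round(4).tolist())
# lip top edge & predicted points, for carrier with bottom origin o
ax=np.array([np.cos(np.radians(17.2)),np.sin(np.radians(17.2)),0]); ay=np.array([-ax[1],ax[0],0]); z=np.array([0,0,1.])
up=np.cos(.35)*z-np.sin(.35)*ax; nx=np.cos(.35)*ax+np.sin(.35)*z
for dx in(0,.01,.015,.02):
    o=np.array([.4965,.2470,.0317])+dx*ax
    C=[o+sx*.005*nx+sy*.05*ay+.11*up for sx in(-1,1) for sy in(-1,1)]
    print(dx,((proj(s,C)-(335,170)+.5)*5-.5).round(0).tolist(),((proj(t,C)-(250,180)+.5)*6-.5).round(0).tolist())
k=7
T=cv2.resize(t["img"][185:240,255:310,::-1],None,fx=k,fy=k,interpolation=cv2.INTER_LINEAR); S=cv2.resize(s["img"][172:222,345:400,::-1],None,fx=k,fy=k,interpolation=cv2.INTER_LINEAR)
cv2.imwrite("pics/c3.png",np.hstack([cv2.convertScaleAbs(T[:350],alpha=2),cv2.convertScaleAbs(S,alpha=2)]))
E
```

```text
top corners tri [[0.4795, 0.191, 0.1276], [0.456, 0.2866, 0.1324]]
0 [[91.0, 27.0], [281.0, 34.0], [91.0, 31.0], [282.0, 39.0]] [[292.0, 215.0], [98.0, 275.0], [286.0, 197.0], [92.0, 256.0]]
0.01 [[90.0, 37.0], [281.0, 45.0], [90.0, 41.0], [283.0, 49.0]] [[286.0, 196.0], [93.0, 256.0], [280.0, 178.0], [86.0, 237.0]]
0.015 [[90.0, 42.0], [282.0, 50.0], [90.0, 47.0], [283.0, 54.0]] [[283.0, 187.0], [90.0, 246.0], [277.0, 168.0], [84.0, 227.0]]
0.02 [[90.0, 47.0], [282.0, 55.0], [90.0, 52.0], [284.0, 60.0]] [[280.0, 177.0], [87.0, 237.0], [274.0, 158.0], [81.0, 218.0]]
```

View pics/c3.png

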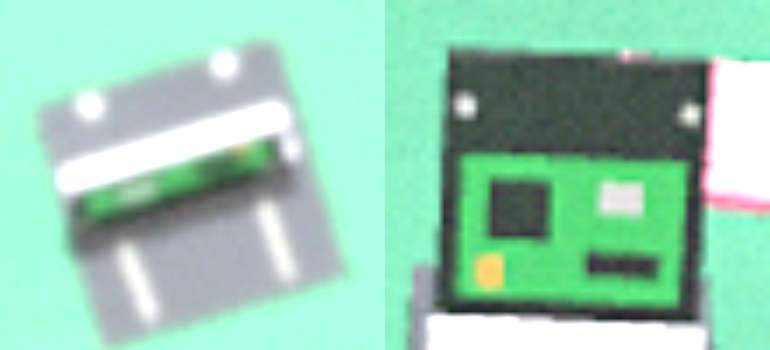

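```bash
cat >> h.py <<'E'
from scipy.spatial.transform import Rotation as Ro
ax=np.array([np.cos(np.radians(17.2)),np.sin(np.radians(17.2)),0]); ay=np.array([-ax[1],ax[0],0]); ez=np.array([0,0,1.])
up=np.cos(.35)*ez-np.sin(.35)*ax; nx=np.cos(.35)*ax+np.sin(.35)*ez
o=np.array([.4965,.2470,.0317])+.015*ax
Rg=np.c_[np.cross(-nx,-up),-nx,-up]          # tool at grasp
def delta(p,R,p0,R0):
    return (R0.T@(p-p0)*1000).round(1).tolist(),Ro.from_matrix(R0.T@R).as_rotvec().round(3).tolist()
E
python3 - <<'E'
from h import *
from station import r
t=pickle.load(open("top0.pkl","rb"))
W=ray(t,blob(t,(420,190)),.01)[:,:2]
xs=np.arange(.45,.62,.004); L=np.array([[x,W[abs(W[:,0]-x)<.003,1].max()] for x in xs]); p=np.polyfit(L[:,0],L[:,1],1)
print("left edge yaw",np.degrees(np.arctan(p[0])),np.polyval(p,.5284),np.std(L[:,1]-np.polyval(p,L[:,0])))
s=r.sense(); p0=np.array(s["tcp_pos"]);R0=np.array(s["ee_rot"])
print("via",delta(np.array([.5,-.25,.30]),R0,p0,R0)); print("pre",delta(o+.170*up,Rg,p0,R0)); print("grasp tcp",o+.102*up,o+.17*up)
E
```

```text
left edge yaw -6.666753663382256 -0.13760067889385486 0.0005354198779929772
via ([-421.9, 258.0, -53.0], [0.0, 0.0, 0.0])
pre ([-499.0, 737.9, 56.5], [0.271, -0.282, -1.602])
grasp tcp [0.47741776 0.24109306 0.12751602] [0.45514349 0.23419802 0.19139336]
```

Call:
{"fn": "move_arm", "kwargs": {"series": [{"grip": 1,"xyz": [-421,258,-53],"angular": [0,0,0]},{"grip": 1,"xyz": [-421,258,-53],"angular": [0,0,0]},{"grip": 1,"xyz": [-421,258,-53],"angular": [0,0,0]},{"grip": 1,"xyz": [-421,258,-53],"angular": [0,0,0]},{"grip": 1,"xyz": [-421,258,-53],"angular": [0,0,0]},{"grip": 1,"xyz": [-421,258,-53],"angular": [0,0,0]},{"grip": 1,"xyz": [-421,258,-53],"angular": [0,0,0]},{"grip": 1,"xyz": [-421,258,-53],"angular": [0,0,0]},{"grip": 1,"xyz": [-421,258,-53],"angular": [0,0,0]},{"grip": 1,"xyz": [-421,258,-53],"angular": [0,0,0]}]}}

```text
time_s: 1.1
tcp_pos: [0.5002, -0.2485, 0.3006]
ee_rot: [[-0.968, -0.25, -0.0], [-0.25, 0.968, 0.0], [0.0, 0.0, -1.0]]
wrist_force: [1.4, -0.7, 0.2]
gripper_width: 0.999
gripper_force: 0.0
```

Call:
{"fn": "move_arm", "kwargs": {"series": [{"grip": 1,"xyz": [-77,478,50],"angular": [0.271,-0.282,-1.602]},{"grip": 1,"xyz": [-77,478,50],"angular": [0.271,-0.282,-1.602]},{"grip": 1,"xyz": [-77,478,50],"angular": [0.271,-0.282,-1.602]},{"grip": 1,"xyz": [-77,478,50],"angular": [0.271,-0.282,-1.602]},{"grip": 1,"xyz": [-77,478,50],"angular": [0.271,-0.282,-1.602]},{"grip": 1,"xyz": [-77,478,50],"angular": [0.271,-0.282,-1.602]},{"grip": 1,"xyz": [-77,478,50],"angular": [0.271,-0.282,-1.602]},{"grip": 1,"xyz": [-77,478,50],"angular": [0.271,-0.282,-1.602]},{"grip": 1,"xyz": [-77,478,50],"angular": [0.271,-0.282,-1.602]},{"grip": 1,"xyz": [-77,478,50],"angular": [0.271,-0.282,-1.602]}]}}

```text
time_s: 2.1
tcp_pos: [0.4537, 0.2342, 0.2502]
ee_rot: [[0.163, -0.936, 0.312], [-0.986, -0.148, 0.072], [-0.021, -0.319, -0.947]]
wrist_force: [-0.4, -0.8, 0.7]
gripper_width: 1.0
gripper_force: 0.0
```

```bash
cat > d.py <<'E'
from h import *
from station import r
s=r.sense(); p0=np.array(s["tcp_pos"]);R0=np.array(s["ee_rot"])
print(p0.round(4),np.round(s["joints"],1),s["time_s"]);print("pre",delta(o+.150*up,Rg,p0,R0)); print("grasp",delta(o+.102*up,Rg,p0,R0))
E
python3 d.py
```

```text
[0.4537 0.2342 0.2502] [ 51.4   2.6 -33.3  17.8 -40.6 -54.3] 2.1
pre ([1.0, 17.0, 76.1], [0.023, -0.025, -0.135])
grasp ([-0.3, 15.9, 124.1], [0.023, -0.025, -0.135])
```

Call:
{"fn": "move_arm", "kwargs": {"series": [{"grip": 0.7,"xyz": [1,17,30],"angular": [0.023,-0.025,-0.135]},{"grip": 0.7,"xyz": [1,17,60],"angular": [0.023,-0.025,-0.135]},{"grip": 0.7,"xyz": [1,17,76],"angular": [0.023,-0.025,-0.135]},{"grip": 0.7,"xyz": [1,17,76],"angular": [0.023,-0.025,-0.135]}]}}

```text
time_s: 2.5
tcp_pos: [0.4615, 0.2321, 0.1702]
ee_rot: [[0.287, -0.902, 0.323], [-0.958, -0.271, 0.095], [0.002, -0.336, -0.942]]
wrist_force: [-0.1, -0.0, -0.4]
gripper_width: 0.739
gripper_force: 0.0
```

```bash
python3 d.py; python3 - <<'E'
from h import *
from station import r
k=5;s=r.capture("scene");t=r.capture("top")
f=lambda im,x,y:cv2.resize(im[y:y+90,x:x+75,::-1],None,fx=k,fy=k,interpolation=cv2.INTER_CUBIC)
cv2.imwrite("pics/g1.png",np.hstack([f(s["img"],335,150),f(t["img"],245,170)]))
E
```

```text
[0.4615 0.2321 0.1702] [ 48.8   8.1 -43.1  26.1 -24.3 -54.6] 2.5
pre ([-3.9, -2.1, -1.8], [0.007, -0.005, -0.008])
grasp ([-4.1, -2.4, 46.2], [0.007, -0.005, -0.008])
```

View pics/g1.png

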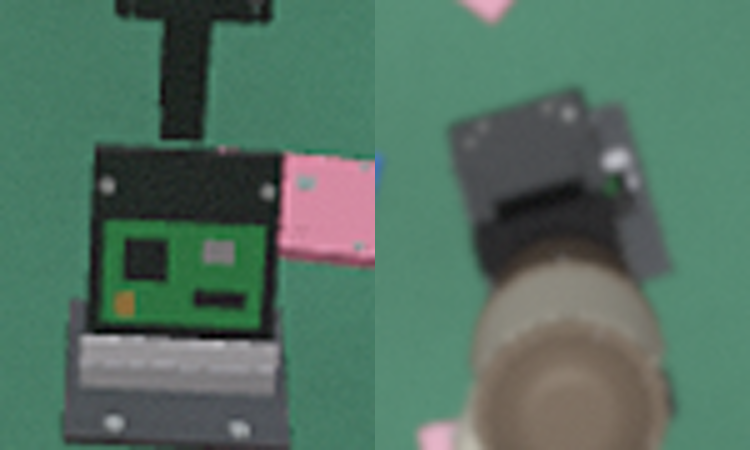

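The scene crop shows the near finger (163–205, tip at row 138) centred over the carrier's top edge (95–280, row 150), about to straddle it. I'll go down along the carrier plane.

```bash
python3 d.py
```

```text
[0.4626 0.2335 0.1732] [ 48.8   7.9 -42.9  26.  -24.3 -54.6] 2.6
pre ([-2.9, 0.3, 0.5], [0.002, -0.002, -0.009])
grasp ([-3.0, 0.2, 48.5], [0.002, -0.002, -0.009])
```

Call:
{"fn": "move_arm", "kwargs": {"series": [{"grip": 0.6,"xyz": [-3,0,15],"angular": [0,0,-0.009]},{"grip": 0.6,"xyz": [-3,0,30],"angular": [0,0,-0.009]},{"grip": 0.6,"xyz": [-3,0,42],"angular": [0,0,-0.009]},{"grip": 0.6,"xyz": [-3,0,48],"angular": [0,0,-0.009]},{"grip": 0.6,"xyz": [-3,0,48],"angular": [0,0,-0.009]},{"grip": 0.6,"xyz": [-3,0,48],"angular": [0,0,-0.009]}]}}

```text
time_s: 3.2
tcp_pos: [0.4779, 0.2415, 0.1293]
ee_rot: [[0.295, -0.897, 0.329], [-0.955, -0.277, 0.101], [0.001, -0.344, -0.939]]
wrist_force: [0.2, -0.3, 0.8]
gripper_width: 0.601
gripper_force: 0.0
```

```bash
python3 d.py
```

```text
[0.4779 0.2415 0.1293] [ 45.2  13.  -47.5  39.3 -14.9 -65. ] 3.2
pre ([0.3, 1.1, -46.6], [-0.001, -0.001, -0.0])
grasp ([0.3, 1.1, 1.4], [-0.001, -0.001, -0.0])
```

Call:
{"fn": "move_arm", "kwargs": {"series": [{"grip": 0.3,"xyz": [0,0,0],"angular": [0,0,0]},{"grip": 0.2,"xyz": [0,0,0],"angular": [0,0,0]},{"grip": 0.1,"xyz": [0,0,0],"angular": [0,0,0]},{"grip": 0.05,"xyz": [0,0,0],"angular": [0,0,0]},{"grip": 0,"xyz": [0,0,0],"angular": [0,0,0]},{"grip": 0,"xyz": [0,0,0],"angular": [0,0,0]},{"grip": 0,"xyz": [0,0,0],"angular": [0,0,0]},{"grip": 0,"xyz": [0,0,0],"angular": [0,0,0]}]}}

```text
time_s: 4.0
tcp_pos: [0.4771, 0.2408, 0.1276]
ee_rot: [[0.295, -0.898, 0.326], [-0.955, -0.278, 0.098], [0.002, -0.341, -0.94]]
wrist_force: [-2.0, -0.6, 0.2]
gripper_width: 0.112
gripper_force: 30.0
```

Call:
{"fn": "move_arm", "kwargs": {"series": [{"grip": 0,"xyz": [0,0,-8],"angular": [0,0,0]},{"grip": 0,"xyz": [0,0,-20],"angular": [0,0,0]},{"grip": 0,"xyz": [0,0,-35],"angular": [0,0,0]},{"grip": 0,"xyz": [0,0,-55],"angular": [0,0,0]},{"grip": 0,"xyz": [0,0,-75],"angular": [0,0,0]},{"grip": 0,"xyz": [0,0,-95],"angular": [0,0,0]},{"grip": 0,"xyz": [0,0,-115],"angular": [0,0,0]},{"grip": 0,"xyz": [0,0,-130],"angular": [0,0,0]},{"grip": 0,"xyz": [0,0,-140],"angular": [0,0,0]},{"grip": 0,"xyz": [0,0,-140],"angular": [0,0,0]}]}}

```text
time_s: 5.0
tcp_pos: [0.4315, 0.2275, 0.2604]
ee_rot: [[0.296, -0.897, 0.328], [-0.955, -0.278, 0.101], [0.001, -0.343, -0.939]]
wrist_force: [0.9, 0.1, -2.4]
gripper_width: 0.111
gripper_force: 30.0
```

```bash
cat > d2.py <<'E'
from h import *
from station import r
import sys
a=np.radians(-6.7); rx=np.array([np.cos(a),np.sin(a),0]); ry=np.array([-rx[1],rx[0],0])
Rt=np.c_[np.cross(-rx,-ez),-rx,-ez]; c=np.array([.5284,-.203,0])
s=r.sense(); p0=np.array(s["tcp_pos"]);R0=np.array(s["ee_rot"])
print(p0.round(4),np.round(s["joints"],1),s["time_s"],s["wrist_force"],s["gripper_width"])
for z in map(float,sys.argv[1:]): print(z,delta(c+z*ez,Rt,p0,R0))
E
python3 d2.py .30
```

```text
[0.4315 0.2275 0.2604] [ 53.1  -1.2 -36.1  18.3 -40.  -48.4] 5.0 [ 0.89749321  0.06457766 -2.41848281] 0.1113508785758314
0.3 ([439.9, 19.1, -48.9], [-0.345, 0.073, 0.413])
```

Call:
{"fn": "move_arm", "kwargs": {"series": [{"grip": 0,"xyz": [20,1,-15],"angular": [-0.02,0.004,0.02]},{"grip": 0,"xyz": [60,3,-30],"angular": [-0.06,0.012,0.07]},{"grip": 0,"xyz": [105,5,-40],"angular": [-0.1,0.02,0.12]},{"grip": 0,"xyz": [150,7,-49],"angular": [-0.14,0.03,0.17]},{"grip": 0,"xyz": [200,9,-49],"angular": [-0.18,0.04,0.22]},{"grip": 0,"xyz": [250,11,-49],"angular": [-0.22,0.05,0.27]},{"grip": 0,"xyz": [300,13,-49],"angular": [-0.26,0.055,0.31]},{"grip": 0,"xyz": [345,15,-49],"angular": [-0.29,0.06,0.35]},{"grip": 0,"xyz": [385,17,-49],"angular": [-0.32,0.067,0.38]},{"grip": 0,"xyz": [415,18,-49],"angular": [-0.335,0.07,0.4]}]}}

```text
time_s: 6.0
tcp_pos: [0.5224, -0.1817, 0.2979]
ee_rot: [[-0.108, -0.994, 0.005], [-0.994, 0.108, -0.0], [-0.0, -0.005, -1.0]]
wrist_force: [0.6, 0.5, -1.7]
gripper_width: 0.119
gripper_force: 30.0
```

```bash
python3 d2.py .25
```

```text
[ 0.5224 -0.1817  0.2979] [ -2.4  13.   -5.2   0.  -71.5  -3.8] 6.0 [ 0.58299232  0.49598048 -1.74653047] 0.11925843000592254
0.25 ([20.5, -8.0, 47.9], [-0.005, 0.0, 0.009])
```

Call:
{"fn": "move_arm", "kwargs": {"series": [{"grip": 0,"xyz": [12,-5,15],"angular": [-0.005,0,0.009]},{"grip": 0,"xyz": [20,-8,35],"angular": [-0.005,0,0.009]},{"grip": 0,"xyz": [20,-8,48],"angular": [-0.005,0,0.009]},{"grip": 0,"xyz": [20,-8,48],"angular": [-0.005,0,0.009]},{"grip": 0,"xyz": [20,-8,48],"angular": [-0.005,0,0.009]}]}}

```text
time_s: 6.5
tcp_pos: [0.5283, -0.1992, 0.2521]
ee_rot: [[-0.112, -0.994, 0.004], [-0.994, 0.112, -0.0], [-0.0, -0.004, -1.0]]
wrist_force: [-0.0, 0.8, -2.1]
gripper_width: 0.112
gripper_force: 30.0
```

```bash
python3 d2.py .25 .112; python3 - <<'E'
from h import *
from station import r
k=6;s=r.capture("scene");t=r.capture("top"); pickle.dump((s,t),open("g2.pkl","wb"))
# expected rack slot1 floor ends and expected carrier bottom corners
a=np.radians(-6.7); rx=np.array([np.cos(a),np.sin(a),0]); ry=np.array([-rx[1],rx[0],0]); q=r.sense(); p=np.array(q["tcp_pos"])
B=[p-.102*ez+sx*.005*rx+sy*.05*ry for sx in(1,-1) for sy in(1,-1)]+[p+.008*ez+sx*.005*rx+sy*.05*ry for sx in(1,-1) for sy in(1,-1)]
print(((proj(s,B)-(175,85)+.5)*k-.5).round().tolist())
cv2.imwrite("pics/g2.png",cv2.resize(s["img"][85:185,175:275,::-1],None,fx=k,fy=k,interpolation=cv2.INTER_CUBIC))
E
```

```text
[ 0.5283 -0.1992  0.2521] [ -4.2  15.9  -7.9  -0.  -66.   -2.2] 6.5 [-0.00324803  0.7624344  -2.13491935] 0.1115632690559849
0.25 ([3.8, -0.5, 2.1], [-0.004, 0.0, 0.005])
0.112 ([3.8, -0.0, 140.1], [-0.004, 0.0, 0.005])
[[327.0, 439.0], [159.0, 389.0], [340.0, 430.0], [173.0, 380.0], [294.0, 221.0], [119.0, 175.0], [309.0, 212.0], [134.0, 166.0]]
```

View pics/g2.png

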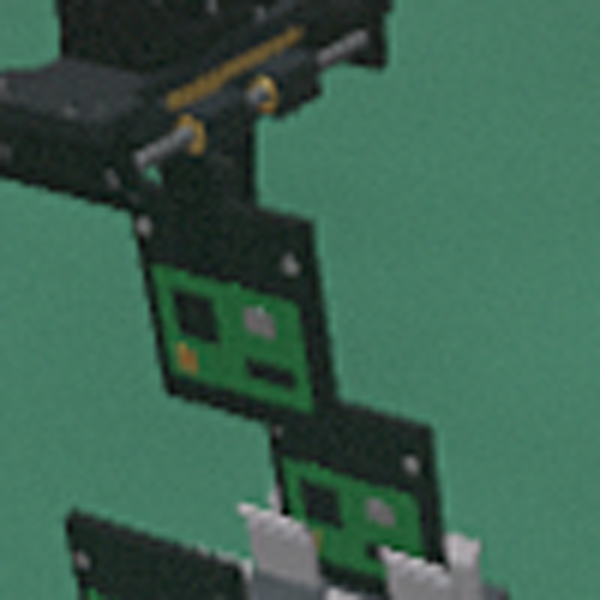

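The scene crop shows the carrier hanging upright in the grip, its bottom left corner at (165,392) against a predicted (159,389). The board's edges have the expected slope, so I'll lower it to just above the mouth and check.

Call:
{"fn": "move_arm", "kwargs": {"series": [{"grip": 0,"xyz": [4,0,25],"angular": [-0.004,0,0.005]},{"grip": 0,"xyz": [4,0,50],"angular": [-0.004,0,0.005]},{"grip": 0,"xyz": [4,0,70],"angular": [-0.004,0,0.005]},{"grip": 0,"xyz": [4,0,82],"angular": [-0.004,0,0.005]},{"grip": 0,"xyz": [4,0,88],"angular": [-0.004,0,0.005]},{"grip": 0,"xyz": [4,0,88],"angular": [-0.004,0,0.005]}]}}

```text
time_s: 7.2
tcp_pos: [0.5285, -0.2036, 0.1644]
ee_rot: [[-0.117, -0.993, 0.0], [-0.993, 0.117, 0.0], [-0.0, -0.0, -1.0]]
wrist_force: [-0.7, -0.9, -2.3]
gripper_width: 0.12
gripper_force: 30.0
```

```bash
python3 - <<'E'
from h import *
from station import r
k=6;s=r.capture("scene");t=r.capture("top")
f=lambda im,x,y,w,h:cv2.resize(im[y:y+h,x:x+w,::-1],None,fx=k,fy=k,interpolation=cv2.INTER_CUBIC)
cv2.imwrite("pics/g3.png",f(s["img"],175,130,100,95))
E
python3 d2.py .16 .112
```

```text
[ 0.5291 -0.2038  0.1655] [ -4.7  20.5 -14.6  -0.  -54.7  -2. ] 7.3 [ 0.09235493  0.00723023 -1.91690225] 0.11207002942866419
0.16 ([-0.7, 0.8, 5.5], [-0.003, 0.0, -0.001])
0.112 ([-0.7, 1.0, 53.5], [-0.003, 0.0, -0.001])
```

View pics/g3.png

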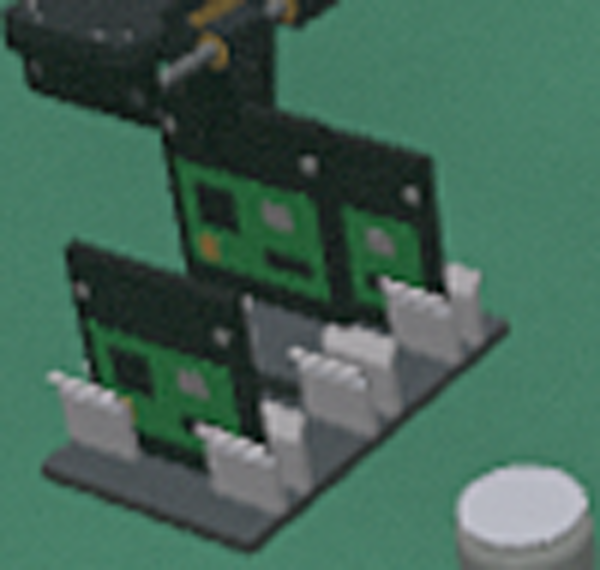

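The carrier's lower right corner at about (345,320) is directly above the empty slot's mouth, which lies between the wall tops at (325,360) and (360,335). Lowering slowly.

Call:
{"fn": "move_arm", "kwargs": {"series": [{"grip": 0,"xyz": [-1,1,6],"angular": [-0.003,0,0]},{"grip": 0,"xyz": [-1,1,12],"angular": [-0.003,0,0]},{"grip": 0,"xyz": [-1,1,18],"angular": [-0.003,0,0]},{"grip": 0,"xyz": [-1,1,24],"angular": [-0.003,0,0]},{"grip": 0,"xyz": [-1,1,29],"angular": [-0.003,0,0]},{"grip": 0,"xyz": [-1,1,34],"angular": [-0.003,0,0]},{"grip": 0,"xyz": [-1,1,38],"angular": [-0.003,0,0]},{"grip": 0,"xyz": [-1,1,42],"angular": [-0.003,0,0]},{"grip": 0,"xyz": [-1,1,45],"angular": [-0.003,0,0]},{"grip": 0,"xyz": [-1,1,45],"angular": [-0.003,0,0]}]}}

```text
time_s: 8.3
tcp_pos: [0.5286, -0.2028, 0.1192]
ee_rot: [[-0.118, -0.993, 0.0], [-0.993, 0.118, 0.0], [-0.0, -0.0, -1.0]]
wrist_force: [5.0, -1.1, -3.8]
gripper_width: 0.109
gripper_force: 30.1
```

```bash
python3 d2.py .112
```

```text
[ 0.5286 -0.2028  0.1192] [ -4.6  23.6 -17.6  -0.  -48.8  -2.1] 8.3 [ 5.03610462 -1.11362991 -3.81727383] 0.10942429815007748
0.112 ([0.3, 0.2, 7.2], [-0.0, 0.0, -0.001])
```

Call:
{"fn": "move_arm", "kwargs": {"series": [{"grip": 0,"xyz": [0,-1,1],"angular": [0,0,0]},{"grip": 0,"xyz": [0,-1,2],"angular": [0,0,0]},{"grip": 0,"xyz": [0,-1,3],"angular": [0,0,0]},{"grip": 0,"xyz": [0,-1,4],"angular": [0,0,0]},{"grip": 0,"xyz": [0,-1,5],"angular": [0,0,0]},{"grip": 0,"xyz": [0,-1,5],"angular": [0,0,0]}]}}

```text
time_s: 8.9
tcp_pos: [0.5289, -0.2028, 0.1143]
ee_rot: [[-0.118, -0.993, -0.002], [-0.993, 0.118, 0.001], [-0.001, 0.002, -1.0]]
wrist_force: [4.8, -0.7, -1.3]
gripper_width: 0.117
gripper_force: 30.1
```

Call:
{"fn": "move_arm", "kwargs": {"series": [{"grip": 0,"xyz": [0,-1,1],"angular": [0,0,0]},{"grip": 0,"xyz": [0,-1,2],"angular": [0,0,0]},{"grip": 0,"xyz": [0,-1,3],"angular": [0,0,0]},{"grip": 0,"xyz": [0,-1,3],"angular": [0,0,0]}]}}

```text
time_s: 9.3
tcp_pos: [0.5293, -0.2027, 0.1127]
ee_rot: [[-0.117, -0.993, -0.003], [-0.993, 0.117, 0.001], [-0.0, 0.003, -1.0]]
wrist_force: [1.3, 2.6, 7.4]
gripper_width: 0.113
gripper_force: 30.0
```

The wrist force Fz has gone from −2 to +7 N at TCP z 0.1127, so the carrier is on the slot floor, as expected. Releasing gently.

Call:
{"fn": "move_arm", "kwargs": {"series": [{"grip": 0.13,"xyz": [0,0,-0.5],"angular": [0,0,0]},{"grip": 0.18,"xyz": [0,0,-0.5],"angular": [0,0,0]},{"grip": 0.25,"xyz": [0,0,-0.5],"angular": [0,0,0]},{"grip": 0.35,"xyz": [0,0,-0.5],"angular": [0,0,0]},{"grip": 0.4,"xyz": [0,0,-0.5],"angular": [0,0,0]},{"grip": 0.4,"xyz": [0,0,-0.5],"angular": [0,0,0]},{"grip": 0.4,"xyz": [0,0,-0.5],"angular": [0,0,0]}]}}

```text
time_s: 10.0
tcp_pos: [0.5292, -0.2028, 0.1116]
ee_rot: [[-0.118, -0.993, -0.003], [-0.993, 0.118, 0.001], [-0.001, 0.003, -1.0]]
wrist_force: [0.5, 0.6, -0.5]
gripper_width: 0.392
gripper_force: 0.0
```

Call:
{"fn": "move_arm", "kwargs": {"series": [{"grip": 0.4,"xyz": [0,0,-10],"angular": [0,0,0]},{"grip": 0.4,"xyz": [0,0,-25],"angular": [0,0,0]},{"grip": 0.4,"xyz": [0,0,-45],"angular": [0,0,0]},{"grip": 0.4,"xyz": [0,0,-75],"angular": [0,0,0]},{"grip": 0.4,"xyz": [0,0,-110],"angular": [0,0,0]},{"grip": 0.4,"xyz": [-60,0,-150],"angular": [0,0,0]},{"grip": 0.4,"xyz": [-110,0,-180],"angular": [0,0,0]},{"grip": 0.4,"xyz": [-160,0,-200],"angular": [0,0,0]},{"grip": 0.4,"xyz": [-200,0,-200],"angular": [0,0,0]},{"grip": 0.4,"xyz": [-200,0,-200],"angular": [0,0,0]}]}}

```text
time_s: 11.0
tcp_pos: [0.554, -0.0013, 0.3146]
ee_rot: [[-0.115, -0.993, 0.002], [-0.993, 0.115, 0.002], [-0.002, -0.001, -1.0]]
wrist_force: [0.2, 0.4, 0.3]
gripper_width: 0.402
gripper_force: 0.0
```

```bash
python3 - <<'E'
from h import *
from station import r
k=6;s=r.capture("scene");t=r.capture("top")
f=lambda im,x,y,w,h:cv2.resize(im[y:y+h,x:x+w,::-1],None,fx=k,fy=k,interpolation=cv2.INTER_CUBIC)
a=np.radians(-6.7); rx=np.array([np.cos(a),np.sin(a),0]); ry=np.array([-rx[1],rx[0],0]);c=np.array([.5284,-.203,.12])
P=[c+i*.07*rx+.005*rx+sy*.05*ry for i in(-1,0,1) for sy in(1,-1)]; print(((proj(s,P)-(175,140)+.5)*k-.5).round().tolist())
cv2.imwrite("pics/g4.png",np.hstack([f(s["img"],175,140,75,85),f(t["img"],392,165,55,85)]))
E
```

```text
[[419.0, 98.0], [258.0, 51.0], [329.0, 166.0], [164.0, 114.0], [231.0, 238.0], [63.0, 182.0]]
```

View pics/g4.png

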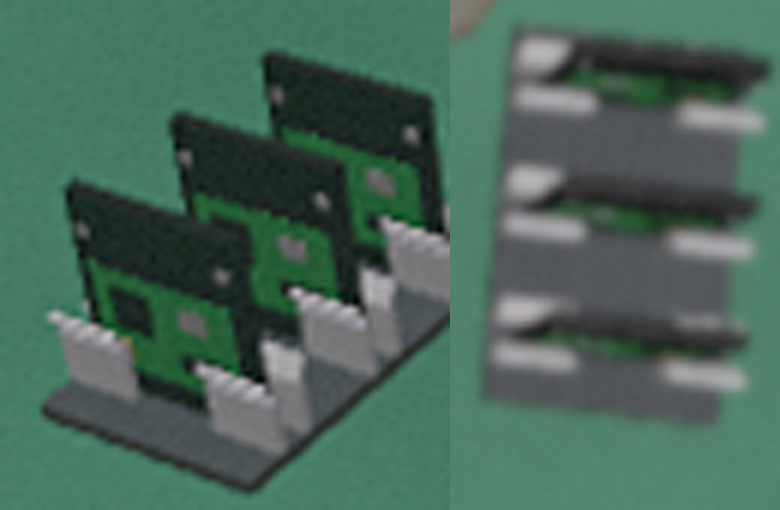

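The new carrier's top left corner at (172,118) lies about midway between its neighbours' at (68,183) and (265,55), so it is at the same height. It is upright, right way up and centred between the slot's ends. The bystanders are untouched.

```bash
python3 -c "
from station import r
print(r.finish_job())"
```

```text
the job is handed in; nothing more can be done
None
```

The carrier is in the rack's middle slot, upright, right way up and fully down, with the gripper clear of it; I handed the job in at about 11 s of the 48 s allowed.

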